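Put the cone basket and key tray back on the hall console

TASK

Put the hall console back in order: slide the low round basket of pine cones out of the way onto its round grey felt mat, so that it stands wholly on the mat, and slide the wooden key tray along to the front left corner of the table (front is the long edge away from the robot, left is the robot's left), one long side along the front edge. Its two outer sides should be level with the table's edges: at most a finger's breadth in from them and not sticking out. Slide both along the table, neither lifting nor tipping them, keep the cones in the basket and the key in the tray, and leave everything else where it stands.

Things in the scene. Friction and masses are not known exactly. Their poses are not given: they have to be found in the camera images.
- basket: Low round open seagrass basket, upright wall, outside diameter 150, height 60, wall 8 thick, inner floor 20 up; about 0.4 kg. Four pine cones lie loose in it, the tallest reaching 80 above the table. Origin: centre of its underside, z up; its yaw means nothing. It stands on the bare table near the front edge and slides without tipping when pushed low on its wall (friction 0.4 to 0.7)
- mat: Round dark grey felt mat, diameter 216 and 1 thin, fixed on the table, set back from the front edge; the only bare mat. Things slide onto it without a step. Origin: its centre
- tray: Rectangular key tray of solid light wood, 120 (its x) by 180 (its y) and 20 high, about 0.4 kg: flat sides, rim 16 wide round a recess 10 deep. Origin: centre of its underside, z up. At the start it lies turned up to 0.4 rad from square, to the right of the basket
- fob: Black car key fob with a steel ring, 36 by 66 and 13 high, lying loose in the tray's recess. Origin: centre of its underside
- corner (a point): Front left corner of the dark wooden table top, at the level of the surface. The front edge (the long one farthest from the robot) runs along y through this point, the left edge (robot's left, +y) along x through it; beyond them is a drop to the floor. Axes parallel to the world's
- candle: Bystander: amber glass candle jar with a wooden lid, diameter 82, height 90, standing on a fixed cork coaster of diameter 100, front right. Origin: centre of its underside
- topiary: Bystander: small clipped green ball in a white ribbed pot, 112 wide, 174 high, right of the robot. Origin: centre of its underside
- books: Bystander: two books in a stack, 150 (x) by 210 (y) and 50 high, left of the robot. Origin: centre of its underside
- dish: Bystander: small open brass dish, diameter 80, height 20, between the tray and the robot base. Origin: centre of its underside
- case: Bystander: brown spectacle case, 155 (x) by 58 (y) and 38 high, lying left of the mat. Origin: centre of its underside
- wbox: Bystander: round woven box with its lid on, diameter 136, height 75, right of the tray and nearer the robot. Origin: centre of its underside
- cone0_mid (a point): Middle of one of the three pine cones lying in the basket, 37 thick and 52 long
- cone1_mid (a point): Middle of one of the three pine cones lying in the basket, 37 thick and 52 long
- cone2_mid (a point): Middle of one of the three pine cones lying in the basket, 37 thick and 52 long
- cone3_mid (a point): Middle of the pine cone standing in the middle of the basket, 44 thick and 56 high
Things that resemble listed ones, but are neither listed nor needed, are in the scene too. Several things look just like the tray: the one meant starts farthest to the robot's left.

How it is judged (in metres and radians):
At the end, for the whole second after the job is handed in: Basket upright, its centre within 35 mm of the mat's; tray flat in the corner, long side along the front within 0.1 rad, front and left sides (at mid-side) 20 mm inside to 5 mm beyond the table's edges; cones in the basket, fob in the recess; basket and tray at rest (horizontal distance between basket and mat below 0.035 m and angle between basket's own z axis and vertical below 0.06 rad and height (world z) of each of basket, tray below 0.006 m and x of tray in the frame of corner between -0.08 and -0.055 m and y of tray in the frame of corner between -0.11 and -0.085 m and angle between the x axis of tray and the x axis of corner, either way round below 0.1 rad and angle between tray's own z axis and vertical below 0.04 rad and height (world z) of tray above -0.005 m and horizontal distance between each of cone0_mid, cone1_mid, cone2_mid, cone3_mid and basket below 0.07 m and z of cone0_mid in the frame of basket between 0.01 and 0.075 m and z of cone1_mid in the frame of basket between 0.01 and 0.075 m and z of cone2_mid in the frame of basket between 0.01 and 0.075 m and z of cone3_mid in the frame of basket between 0.01 and 0.075 m and x of fob in the frame of tray between -0.05 and 0.05 m and y of fob in the frame of tray between -0.075 and 0.075 m and z of fob in the frame of tray between 0 and 0.022 m and linear speed of each of basket, tray below 0.01 m/s); the robot touches nothing.
It fails at once if the basket is lifted off the table or tipped (height (world z) of basket above 0.02 m or angle between basket's own z axis and vertical above 0.3 rad).
It fails at once if the tray is lifted off the table or tipped over an edge (height (world z) of tray above 0.02 m or angle between tray's own z axis and vertical above 0.2 rad).
It fails at once if another thing on the table is shifted by more than 25 mm (distance of any of candle, topiary, books, dish, case, wbox from where it was at the start of the episode above 0.025 m).
It fails at once if another thing on the table is knocked over (angle between any of candle, topiary, books, dish, case, wbox's own z axis and vertical above 0.4 rad).
It also fails if it takes over 64 s, if anything falls off the work surface, if the arm or the gripper's body presses on something with over 40 N, if the wrist force passes 120 N, or if a joint passes its speed limit or range.

ROBOT

A 6-joint arm with a two-finger parallel gripper is mounted at the origin on the work surface. World frame = base frame: x ahead of the robot, y to its left, z up, the work surface at z = 0. Lengths are in mm, angles in rad, forces in N, time in s.
With the tool pointing down it reaches from about 275 to 1000 mm from the base axis. Payload 8.4 kg.
Tool frame: the origin (TCP) lies at the very end of the fingers, on their centre line; the grasp point (between the pads) lies 19 mm behind it; z points along the fingers, y is the line along which they close (so a half turn about z gives the same grasp; the last joint's range is limited). The gripper opens to 85 mm and grips with 20 to 120 N. Pads are 22 mm wide; open, the fingers measure 114 mm over their backs; the gripper's body (76 mm by 85 mm) begins 54 mm behind the grasp point. The pads swing forward as they close: fully open they stand 13 mm farther back than shut.
Start: joints at [-1.283, 0.353, 1.633, -0, 1.155, -0.002], TCP at [178.599, -598.941, 231.281] pointing down, gripper open.
Joint ranges: [-2.63, 2.63], [-0.92, 2.1], [0.06, 2.66], [-1.3, 4.44], [0, 2.69], [-3.02, 3.02]. Speed limits (rad/s): [2.22, 2.22, 2.79, 3.14, 3.14, 3.14].

INTERFACE

Orientations are given as [roll, pitch, yaw] about the fixed x, y, z axes, in that order (R = Rz(yaw) Ry(pitch) Rx(roll)).
In Python, from rig import telemetry, imaging, r gives the robot as it stands. The module is installed in compiled form; this text tells all that it offers.
- The arm moves only by the tool step_arm, never from a script. Its argument "moves" is a list of rows, each a list of 3 entries, a list of its own where there are three numbers: the turn, a rotation vector about the tool's x, y, z scaled (see below), then the shift along the tool's x, y, z scaled (see below), then the opening, from -1 (shut) to 1 (fully open). A call has 1 to 8 rows; each row is the pose to reach, as a shift and turn from the pose commanded when the call began, along the tool's axes at that moment; what a row does not reach only later rows make up. The controller multiplies each number of a shift by 200 mm and each number of a turn by 45 degrees. A row lasts 1/10 s, in which the tool goes at most 50 mm and 8.59 degrees, less where a joint would pass 70% of its speed; a pose out of reach is approached as far as the arm can. A call with a number of a shift or a turn outside -1 to 1 is refused whole. A call with a gripper value outside its range is refused whole. The fingers move at their own pace and stop on an object; "squeeze" is the grip in N (left out, the last holds). Time passes only in rows, so rows that repeat a pose let the fingers close. It gives the time, the measured TCP pose, the force, the opening and the grip force at its end, in the units of the state.
- telemetry.sense(): the state, without advancing time (a new reading comes with each control period).
- imaging.grab_frame(name): name is "side" or "top" or "wrist"; returns the picture (400x640x3 uint8, red, green, blue); there is no depth.
- imaging.calibration(name): a dict with "fx", "fy", "cx", "cy" (pixels), "cam_to_world" (4x4, takes a point from camera to world coordinates). Camera axes: x right, y up, looking along -z (the intrinsics and any distortion apply to the point x, -y, -z); pixel columns grow to the right and rows downward; lengths in mm; the calibration is good to about 2 mm. The wrist camera is an equidistant fisheye: a pixel r from the principal point sees the ray r / f radians off the axis. A picture is of the moment at which its call begins: read the wrist's pose just before it. calibration takes no time and is no camera call; for the wrist camera it gives the pose at the moment of the call.
- r.sign_off(): hands the job in; it is judged then, once.
Trained networks look in the newest picture that a camera, given by its name, has taken for a name from the list of things; names that differ only in an ending like _2 or _b are one class to them, and where a whole thing is asked for, a point or a joint stands for the part that bears it (a point fixed in the world has none). Each returns a list of dicts, best first, with "conf" (0 to 1); they miss things now and then, are a little off and sometimes report something else, mostly with a low value. They report only what shows in the picture. A call takes as long as a camera call. They do not tell look-alikes from the thing itself.
- imaging.recognise(camera, name): "extent" ([left, top, width, height] in pixels, round what is visible of it).
- imaging.mark_of(camera, name): "xy" ([column, row] in pixels: a listed point, or the origin of a listed thing).
The state is a dict: "clock": time; "qpos": joint angles; "qvel": joint speeds; "joint_efforts": joint torques, N m; "eef_pos": TCP position; "tcp_rot": TCP orientation; "contact_force": force on the tool from outside, world axes, zero at the start; "wrist_torque": the same for the moment, N m; "opening": opening from 0.0 (shut) to 1.0 (fully open); "grasp_force": force on a finger pad.
Only numpy, scipy, OpenCV 4.12 (cv2) and the standard library are available. Lean on these libraries where they do the work, as an engineer would, in place of code of your own. Each camera call takes 0.05 s, during which the arm holds its last target. There are 200 camera calls.

## Working session

There is one attempt and no reset: what is moved stays moved. The work goes in short steps, Python scripts to look and compute and a tool call to move; the robot and the scene stay as the last step left them, time stands still between calls to the robot, and variables do not carry over. Pictures are saved under pics/ and viewed, at most 10 in all, crops included, and the job is handed in when it is done.

Besides the shell and the picture viewer there is one more tool, called after "Call:" in YAML: its name, and indented under it one key for each argument. step_arm: Moves the arm, as the interface text tells. Its arguments: {"type":"object","properties":{"moves":{"type":"array"},"squeeze":{"type":"number"}},"required":["moves"]}

```bash
mkdir -p pics; ls
cat > h.py <<'E'
import numpy as np, cv2
from rig import telemetry, imaging, r
def pix2plane(cam,uv,z):
    c=imaging.calibration(cam); M=np.array(c["cam_to_world"],float)
    x=(uv[0]-c["cx"])/c["fx"]; y=(uv[1]-c["cy"])/c["fy"]
    if cam=="wrist":
        t=np.hypot(x,y); s=np.sin(t)/max(t,1e-9); d=np.array([x*s,-y*s,-np.cos(t)])
    else: d=np.array([x,-y,-1.])
    d=M[:3,:3]@d; o=M[:3,3]
    return o+d*(z-o[2])/d[2]
def ray(cam,uv):
    a=pix2plane(cam,uv,0.); o=np.array(imaging.calibration(cam)["cam_to_world"],float)[:3,3]
    d=a-o; return o,d/np.linalg.norm(d)
def tri(rs):
    A=sum(np.eye(3)-np.outer(d,d) for o,d in rs); b=sum((np.eye(3)-np.outer(d,d))@o for o,d in rs)
    return np.linalg.solve(A,b)
E
python3 - <<'E'
from h import *
s=telemetry.sense(); print(s["clock"],s["eef_pos"],s["tcp_rot"])
ims={}
for c in("top","side"):
    ims[c]=imaging.grab_frame(c); cv2.imwrite(f"pics/{c}0.png",ims[c][:,:,::-1])
    k=imaging.calibration(c); print(c,k["fx"],k["cx"],k["cy"],[x for x in k if x not in("fx","fy","cx","cy","cam_to_world")],np.round(k["cam_to_world"],2).tolist())
for n in["basket","mat","tray","fob","corner","candle","topiary","books","dish","case","wbox"]:
    for c in("top","side"):
        print(n,c,[(round(d["conf"],2),np.round(d["xy"],1).tolist(),np.round(pix2plane(c,d["xy"],0)[:2]).tolist()) for d in imaging.mark_of(c,n)[:4]])
print(telemetry.sense()["clock"])
E
```

```text
pics
0.0 [ 178.46659574 -598.49198079  230.56535415] [-3.14023408e+00 -1.95030545e-05  2.89785539e-01]
top 506.6175377784571 317.8984884776764 196.25688945586157 [] [[0.0, 0.99, -0.16, 181.28], [-1.0, 0.0, 0.0, -94.47], [0.0, 0.16, 0.99, 1643.95], [0.0, 0.0, 0.0, 1.0]]
side 422.04883059637024 320.6989696903595 203.09486412951304 [] [[-0.98, 0.13, -0.13, 274.01], [-0.19, -0.73, 0.65, 757.71], [-0.01, 0.67, 0.75, 1060.25], [0.0, 0.0, 0.0, 1.0]]
basket top [(0.78, [227.4, 168.9], [547.0, 200.0])]
basket side [(0.7, [262.0, 293.7], [560.0, 197.0]), (0.63, [315.0, 355.0], [378.0, 342.0])]
mat top [(0.68, [260.4, 203.6], [431.0, 89.0])]
mat side [(0.63, [309.4, 265.6], [448.0, 81.0])]
tray top [(0.94, [330.6, 171.4], [539.0, -142.0]), (0.93, [491.2, 223.6], [366.0, -666.0])]
tray side [(0.77, [367.5, 123.3], [356.0, -629.0]), (0.66, [296.5, 205.4], [539.0, -146.0])]
fob top [(0.57, [329.0, 176.2], [523.0, -137.0])]
fob side [(0.66, [302.9, 208.1], [516.0, -138.0])]
corner top [(0.83, [163.9, 127.6], [689.0, 418.0]), (0.53, [194.0, 266.4], [226.0, 298.0])]
corner side [(0.76, [188.0, 360.0], [693.0, 414.0]), (0.62, [247.9, 290.5], [603.0, 195.0]), (0.34, [310.0, 267.7], [444.0, 88.0])]
candle top [(0.58, [440.5, 171.4], [540.0, -507.0])]
candle side [(0.6, [315.6, 138.8], [544.0, -497.0]), (0.32, [361.9, 202.9], [325.0, -196.0])]
topiary top [(0.98, [397.6, 246.9], [289.0, -358.0])]
topiary side [(0.77, [381.5, 172.8], [274.0, -353.0])]
books top [(0.79, [191.2, 266.1], [227.0, 307.0])]
books side [(0.84, [380.1, 350.5], [217.0, 300.0]), (0.71, [339.2, 158.8], [435.0, -399.0])]
dish top [(0.51, [347.8, 236.8], [322.0, -197.0])]
dish side [(0.89, [361.9, 199.5], [327.0, -211.0])]
case top [(0.9, [183.8, 222.0], [370.0, 337.0]), (0.64, [329.0, 173.2], [533.0, -137.0])]
case side [(0.87, [314.6, 359.4], [377.0, 353.0])]
wbox top [(0.83, [415.4, 197.5], [452.0, -421.0])]
wbox side []
1.2
```

Run:
```python
import cv2,numpy as np
t=cv2.imread("pics/top0.png"); 
cv2.imwrite("pics/topc.png",cv2.resize(t[90:300,130:530],(800,420),interpolation=cv2.INTER_CUBIC))
```

```text
(no output)
```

View pics/topc.png

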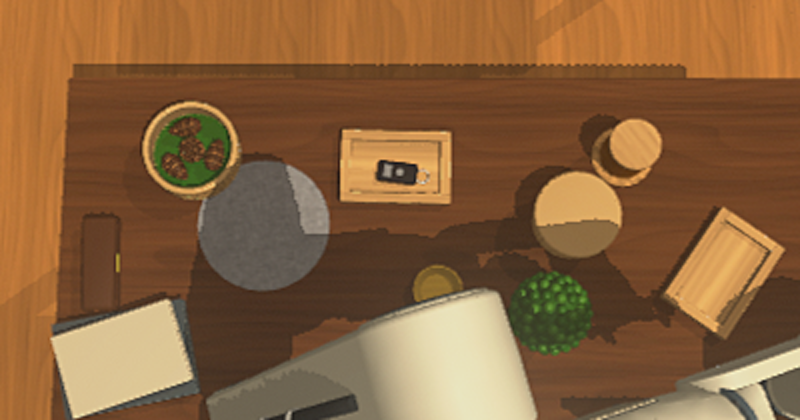

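View pics/side0.png

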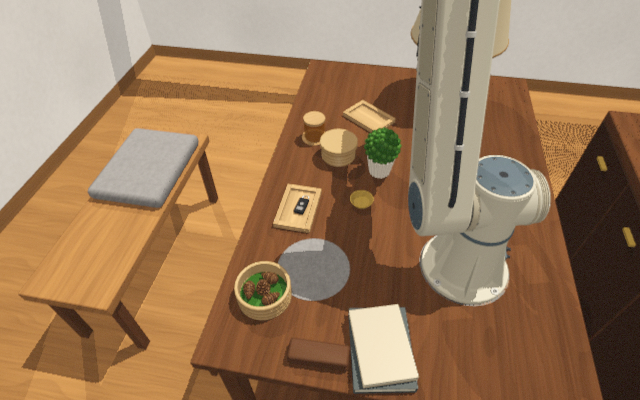

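The top crop shows the basket at full-frame pixel (225,165), the mat at (262,203) and the front-left corner near (164,128). Two things look like the tray: one at (330,172), holding the fob, and an empty one at (491,224). The one at (330,172) is farthest left and holds the key, so it is the tray meant. Next I measure the outlines exactly.

```bash
cat >> h.py <<'E'
def fitpoly(cam,uv0,half,z,thr):
    pass
E
python3 - <<'E'
from h import *
for cam,tr,bk,mt in(("top",(328,172),(225,165),(262,203)),("side",(298,208),(263,290),(315,270))):
    im=cv2.imread(f"pics/{cam}0.png"); hsv=cv2.cvtColor(im,cv2.COLOR_BGR2HSV)
    for n,(u,v) in(("tray",tr),("bk",bk),("mat",mt)):
        m=(hsv[:,:,1]<60) if n=="mat" else (hsv[:,:,2]>140)
        roi=np.zeros(m.shape,np.uint8); R=50 if n!="bk" else 36; roi[v-R:v+R,u-R:u+R]=1
        m=(m&(roi>0)).astype(np.uint8)
        nl,lab,st,ce=cv2.connectedComponentsWithStats(m)
        i=1+np.argmax(st[1:,4]); cnt=cv2.findContours((lab==i).astype(np.uint8),cv2.RETR_EXTERNAL,cv2.CHAIN_APPROX_NONE)[0][0][:,0,:]
        h=cv2.convexHull(cnt)[:,0,:]
        if n=="tray":
            P=np.array([pix2plane(cam,p,20)[:2] for p in h],np.float32)
            rc=cv2.minAreaRect(P); print(cam,n,st[i],rc,np.round(cv2.boxPoints(rc)).tolist())
        else:
            zz=60 if n=="bk" else 1
            P=np.array([pix2plane(cam,p,zz)[:2] for p in cnt],np.float32)
            print(cam,n,st[i],cv2.minEnclosingCircle(P))
# table edges, top view
im=cv2.imread("pics/top0.png"); 
print("col240 above",[im[r,300].tolist() for r in range(118,136)])
print("row200",[im[150,c].tolist() for c in range(156,172)])
E
```

```text
top tray [ 300  155   56   37 1748] ((529.6174926757812, -131.421142578125), (120.46981048583984, 181.0361328125), 0.08531033992767334) [[469.0, -41.0], [470.0, -222.0], [590.0, -222.0], [590.0, -41.0]]
top bk [201 141  49  49 425] ((545.57080078125, 198.6477508544922), 81.38130187988281)
top mat [ 229  171   65   64 3202] ((435.5227355957031, 86.38076782226562), 107.29995727539062)
side tray [ 273  158   59   96 2682] ((508.81915283203125, -150.64012145996094), (174.104736328125, 426.9124755859375), 1.5952178239822388) [[416.0, 60.0], [428.0, -366.0], [602.0, -362.0], [590.0, 65.0]]
side bk [ 227  254   72   63 1334] ((561.32861328125, 180.65289306640625), 131.076416015625)
side mat [ 278  238   72   63 3300] ((436.03131103515625, 85.22794342041016), 108.53697204589844)
col240 above [[55, 116, 184], [55, 116, 185], [57, 119, 190], [55, 113, 179], [34, 66, 100], [38, 71, 110], [39, 72, 112], [38, 71, 110], [38, 72, 112], [38, 71, 111], [38, 70, 108], [33, 60, 99], [39, 68, 113], [40, 69, 114], [40, 72, 118], [41, 73, 118], [40, 68, 114], [36, 67, 113]]
row200 [[53, 112, 178], [53, 112, 180], [54, 113, 181], [52, 113, 178], [52, 113, 180], [53, 115, 182], [47, 101, 160], [39, 74, 119], [37, 66, 109], [37, 69, 114], [39, 69, 115], [38, 67, 113], [40, 68, 114], [38, 68, 113], [38, 67, 113], [38, 68, 111]]
```

Run:
```python
import cv2,numpy as np
t=cv2.imread("pics/top0.png");s=cv2.imread("pics/side0.png")
a=cv2.resize(t[110:160,150:200],(400,400),interpolation=cv2.INTER_NEAREST)
b=cv2.resize(t[140:200,295:355],(400,400),interpolation=cv2.INTER_CUBIC)
cv2.imwrite("pics/cr.png",np.hstack([a,b]))
```

```text
(no output)
```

View pics/cr.png

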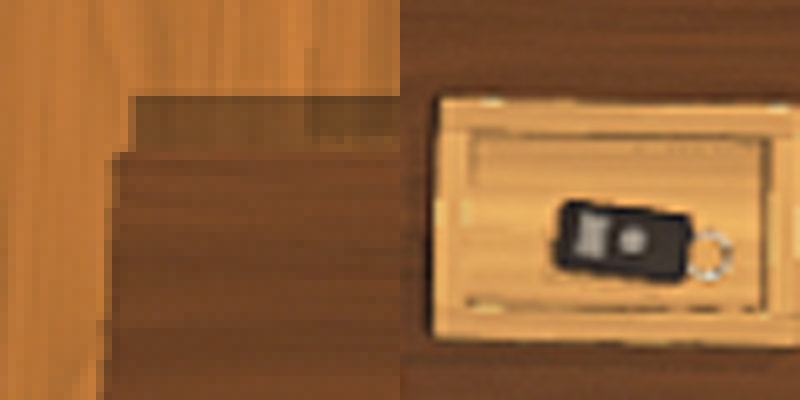

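The enlarged crop confirms it: this is the tray with the fob (pixels 300–356, 155–192), nearly square to the table. The basket goes first. I cradle it between the two open fingers and push it toward the mat.

Call:
step_arm:
  moves:
    - [[0,0,-0.63],[0.85,-0.89,0],1]
    - [[0,0,-0.63],[0.85,-0.89,0],1]
    - [[0,0,-0.63],[0.85,-0.89,0],1]
    - [[0,0,-0.63],[0.85,-0.89,0],1]
    - [[0,0,-0.63],[0.85,-0.89,0],1]

```text
clock: 1.7
eef_pos: [291.2, -377.9, 231.4]
tcp_rot: [3.141, -0.0, 0.786]
contact_force: [0.7, -1.0, -0.4]
opening: 1.0
grasp_force: 0.0
```

Call:
step_arm:
  moves:
    - [[0,0,0],[0.88,-0.28,0],1]
    - [[0,0,0],[0.88,-0.28,0],1]
    - [[0,0,0],[0.88,-0.28,0],1]
    - [[0,0,0],[0.88,-0.28,0],1]

```text
clock: 2.1
eef_pos: [376.4, -213.4, 231.6]
tcp_rot: [3.141, -0.001, 0.785]
contact_force: [0.6, -0.1, -0.8]
opening: 1.005
grasp_force: 0.0
```

Call:
step_arm:
  moves:
    - [[0,0,0],[0.88,-0.28,0],1]
    - [[0,0,0],[0.88,-0.28,0],1]
    - [[0,0,0],[0.88,-0.28,0],1]
    - [[0,0,0],[0.88,-0.28,0],1]

```text
clock: 2.5
eef_pos: [461.7, -49.1, 231.6]
tcp_rot: [3.141, -0.001, 0.786]
contact_force: [0.6, -0.9, 0.4]
opening: 0.997
grasp_force: 0.0
```

Call:
step_arm:
  moves:
    - [[0,0,0],[0.88,-0.28,0],1]
    - [[0,0,0],[0.88,-0.28,0],1]
    - [[0,0,0],[0.88,-0.28,0],1]
    - [[0,0,0],[0.88,-0.28,0],1]

```text
clock: 2.9
eef_pos: [546.8, 115.2, 231.4]
tcp_rot: [3.141, -0.001, 0.786]
contact_force: [0.0, -0.6, 0.2]
opening: 0.999
grasp_force: 0.0
```

Run:
```python
from h import *
im=imaging.grab_frame("wrist"); cv2.imwrite("pics/w1.png",im[:,:,::-1])
c=imaging.calibration("wrist"); print(c["fx"],np.round(c["cam_to_world"],2).tolist())
for n in("basket","mat","tray","fob","corner"):
    print(n,[(round(d["conf"],2),np.round(d["xy"]).tolist(),np.round(pix2plane("wrist",d["xy"],0)).tolist()) for d in imaging.mark_of("wrist",n)[:3]])
```

```text
309.70691628693146 [[0.71, 0.67, 0.22, 605.57], [-0.71, 0.67, 0.22, 174.65], [-0.0, -0.31, 0.95, 373.47], [0.0, 0.0, 0.0, 1.0]]
basket [(0.68, [272.0, 116.0], [548.0, 200.0, 0.0]), (0.22, [266.0, 118.0], [542.0, 203.0, 0.0])]
mat [(0.7, [277.0, 236.0], [435.0, 86.0, 0.0])]
tray []
fob []
corner []
```

View pics/w1.png

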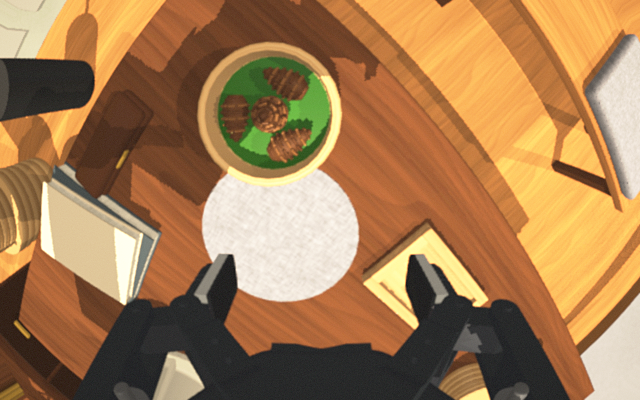

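The wrist view shows the basket at (270,113) and the mat at (280,232), which gives basket (548,200) and mat (435,86). Both agree with the top and side views.

Call:
step_arm:
  moves:
    - [[0,0,0],[0.85,-0.3,0],1]
    - [[0,0,0],[0.85,-0.3,0],1]
    - [[0,0,0],[0.85,-0.3,0],1]
    - [[0,0,0],[0.85,-0.3,0],1]
    - [[0,0,0],[0.85,-0.3,0],1]

```text
clock: 3.7
eef_pos: [624.6, 276.7, 231.1]
tcp_rot: [-3.141, -0.001, 0.786]
contact_force: [0.7, 1.1, 0.6]
opening: 1.004
grasp_force: 0.0
```

Run:
```python
from h import *
print(telemetry.sense()["eef_pos"])
im=imaging.grab_frame("wrist"); cv2.imwrite("pics/w2.png",im[:,:,::-1])
for n in("basket","mat","tray","corner"):
    print(n,[(round(d["conf"],2),np.round(d["xy"]).tolist(),np.round(pix2plane("wrist",d["xy"],0)).tolist()) for d in imaging.mark_of("wrist",n)[:3]])
```

```text
[624.61528103 276.66152244 231.06200872]
basket [(0.82, [322.0, 240.0], [550.0, 198.0, 0.0])]
mat [(0.94, [321.0, 331.0], [432.0, 81.0, 0.0])]
tray [(0.9, [441.0, 356.0], [528.0, -135.0, 0.0])]
corner [(0.89, [274.0, 46.0], [687.0, 413.0, 0.0])]
```

Call:
step_arm:
  moves:
    - [[0,0,0],[0,0,0.95],1]
    - [[0,0,0],[0,0,0.95],1]
    - [[0,0,0],[0,0,0.95],1]
    - [[0,0,0],[0,0,0.95],1]
    - [[0,0,0],[0,0,0.95],1]

```text
clock: 4.45
eef_pos: [619.3, 271.6, 36.0]
tcp_rot: [-3.138, 0.009, 0.783]
contact_force: [-1.5, -0.6, -0.2]
opening: 0.999
grasp_force: 0.0
```

Call:
step_arm:
  moves:
    - [[0,0,0],[0,0,0.12],1]
    - [[0,0,0],[-0.08,0,0.12],1]
    - [[0,0,0],[-0.16,0,0.12],1]
    - [[0,0,0],[-0.24,0,0.12],1]
    - [[0,0,0],[-0.32,0,0.12],1]
    - [[0,0,0],[-0.4,0,0.12],1]
    - [[0,0,0],[-0.48,0,0.12],1]
    - [[0,0,0],[-0.56,0,0.12],1]

```text
clock: 5.25
eef_pos: [545.9, 195.4, 20.4]
tcp_rot: [3.14, -0.004, 0.784]
contact_force: [1.6, 1.6, -0.1]
opening: 0.998
grasp_force: 1.2
```

Call:
step_arm:
  moves:
    - [[0,0,0],[-0.08,0,0],1]
    - [[0,0,0],[-0.16,0,0],1]
    - [[0,0,0],[-0.23,0,0],1]
    - [[0,0,0],[-0.29,0,0],1]
    - [[0,0,0],[-0.34,0,0],1]
    - [[0,0,0],[-0.37,0,0],1]
    - [[0,0,0],[-0.39,0,0],1]
    - [[0,0,0],[-0.39,0,0],1]

```text
clock: 6.05
eef_pos: [489.6, 140.3, 18.0]
tcp_rot: [3.141, -0.001, 0.785]
contact_force: [3.9, 0.7, 2.1]
opening: 1.002
grasp_force: 1.7
```

Run:
```python
from h import *
s=telemetry.sense(); print(s["eef_pos"],s["contact_force"])
for c in("top","side","wrist"):
  im=imaging.grab_frame(c); cv2.imwrite(f"pics/{c}3.png",im[:,:,::-1])
  for n in("basket","mat","corner","tray","cone3_mid"):
    print(c,n,[(round(d["conf"],2),np.round(d["xy"]).tolist(),np.round(pix2plane(c,d["xy"],52 if "cone" in n else 0)).tolist()) for d in imaging.mark_of(c,n)[:3]])
```

```text
[489.62256924 140.26016448  17.9609319 ] [3.87551322 0.68780955 2.13789205]
top basket [(0.61, [257.0, 200.0], [443.0, 100.0, 0.0])]
top mat [(0.43, [443.0, 171.0], [541.0, -515.0, 0.0])]
top corner [(0.69, [164.0, 130.0], [682.0, 418.0, 0.0]), (0.66, [443.0, 170.0], [546.0, -516.0, 0.0])]
top tray [(0.77, [492.0, 227.0], [355.0, -669.0, 0.0]), (0.67, [333.0, 170.0], [544.0, -150.0, 0.0]), (0.28, [164.0, 129.0], [683.0, 418.0, 0.0])]
top cone3_mid [(0.68, [258.0, 201.0], [431.0, 90.0, 52.0])]
side basket [(0.56, [309.0, 268.0], [446.0, 87.0, 0.0]), (0.32, [311.0, 257.0], [450.0, 49.0, 0.0])]
side mat []
side corner [(0.7, [191.0, 363.0], [682.0, 420.0, 0.0])]
side tray [(0.77, [367.0, 121.0], [361.0, -645.0, 0.0]), (0.58, [297.0, 208.0], [535.0, -134.0, 0.0])]
side cone3_mid [(0.53, [313.0, 258.0], [436.0, 87.0, 52.0]), (0.48, [311.0, 266.0], [435.0, 113.0, 52.0])]
wrist basket [(0.89, [322.0, 334.0], [439.0, 89.0, 0.0])]
wrist mat []
wrist corner []
wrist tray []
wrist cone3_mid [(0.43, [321.0, 335.0], [473.0, 125.0, 52.0])]
```

The basket stands at about (438,89), within 5 mm of the mat's centre. I back off, rise, and go behind the tray.

Call:
step_arm:
  moves:
    - [[0,0,0],[0.2,0,0],1]
    - [[0,0,0],[0.2,0,0],1]
    - [[0,0,0],[0.2,0,-0.65],1]
    - [[0,0,0],[0.2,0,-0.65],1]
    - [[0,0,0],[0.2,0,-0.65],1]
    - [[0,0,0],[0.2,0,-0.65],1]

```text
clock: 7.55
eef_pos: [518.1, 169.1, 150.7]
tcp_rot: [3.14, -0.003, 0.784]
contact_force: [0.3, -0.0, 0.1]
opening: 0.999
grasp_force: 0.0
```

Call:
step_arm:
  moves:
    - [[0,0,1.0],[-0.7,0.37,0],1]
    - [[0,0,1.0],[-0.7,0.37,0],1]
    - [[0,0,1.0],[-0.7,0.37,0],1]
    - [[0,0,1.0],[-0.7,0.37,0],1]
    - [[0,0,1.0],[-0.7,0.37,0],1]
    - [[0,0,1.0],[-0.7,0.37,0],1]
    - [[0,0,1.0],[-0.7,0.37,0],1]

```text
clock: 8.25
eef_pos: [468.4, 17.2, 145.8]
tcp_rot: [-3.142, 0.004, -0.002]
contact_force: [0.4, 0.1, 0.3]
opening: 1.003
grasp_force: 0.0
```

Call:
step_arm:
  moves:
    - [[0,0,0],[-0.2,0.74,0],1]
    - [[0,0,0],[-0.2,0.74,0],1]
    - [[0,0,0],[-0.2,0.74,0],1]
    - [[0,0,0],[-0.2,0.74,0],1]
    - [[0,0,0],[-0.2,0.74,0],1]
    - [[0,0,0],[-0.2,0.74,0],1]

```text
clock: 8.85
eef_pos: [430.0, -129.6, 146.7]
tcp_rot: [-3.141, 0.001, -0.0]
contact_force: [-0.5, 0.9, -0.4]
opening: 0.996
grasp_force: 0.0
```

```bash
cat >> h.py <<'E'
def tray_rect(cam,im,z=20):
    """outer rectangle of the tray's top from light-wood pixels round the detected box"""
    out=[]
    for d in imaging.recognise(cam,"tray")[:3]:
        l,t,w,h=[int(v) for v in d["extent"]]
        hsv=cv2.cvtColor(im[:,:,::-1].copy(),cv2.COLOR_BGR2HSV); m=np.zeros(im.shape[:2],np.uint8)
        a,b=max(t-5,0),max(l-5,0); m[a:t+h+5,b:l+w+5]=(hsv[a:t+h+5,b:l+w+5,2]>140)
        n,lab,st,_=cv2.connectedComponentsWithStats(m)
        if n<2: continue
        i=1+np.argmax(st[1:,4])
        P=np.argwhere(lab==i)[:,::-1]; hull=cv2.convexHull(P.astype(np.int32))[:,0,:]
        W=np.array([pix2plane(cam,p,z)[:2] for p in hull],np.float32)
        rc=cv2.minAreaRect(W); out.append((round(d["conf"],2),[l,t,w,h],np.round(rc[0],1).tolist(),np.round(rc[1],1).tolist(),round(rc[2],1)))
    return out
E
python3 - <<'E'
from h import *
print(telemetry.sense()["eef_pos"])
for c in("top","wrist","side"):
    im=imaging.grab_frame(c); cv2.imwrite(f"pics/{c}4.png",im[:,:,::-1])
    print(c,tray_rect(c,im))
    for n in("tray","basket","mat"): print(n,[(round(d["conf"],2),np.round(d["xy"]).tolist(),np.round(pix2plane(c,d["xy"],0)).tolist()) for d in imaging.mark_of(c,n)[:2]])
E
```

```text
[ 429.99915511 -129.61697231  146.71081339]
top [(0.81, [461, 194, 59, 60], [356.5, -660.0], [120.5, 181.7], 54.0), (0.42, [304, 153, 50, 16], [571.4, -136.3], [84.3, 190.6], 0.1)]
tray [(0.68, [491.0, 224.0], [366.0, -666.0, 0.0])]
basket [(0.7, [257.0, 202.0], [435.0, 99.0, 0.0])]
mat []
wrist [(0.73, [223, 10, 202, 136], [529.1, -134.8], [192.0, 123.8], 88.5), (0.68, [600, 195, 39, 91], [402.1, -544.3], [112.8, 103.9], 24.9), (0.65, [472, 270, 127, 129], [293.6, -454.4], [283.1, 79.5], 77.0)]
tray [(0.64, [322.0, 77.0], [531.0, -132.0, 0.0]), (0.57, [635.0, 229.0], [359.0, -654.0, 0.0])]
basket [(0.87, [127.0, 176.0], [441.0, 84.0, 0.0]), (0.43, [382.0, 271.0], [329.0, -198.0, 0.0])]
mat []
side [(0.77, [271, 183, 49, 52], [537.0, -123.0], [188.4, 265.9], 10.5), (0.73, [346, 104, 48, 23], [359.0, -661.8], [223.5, 214.3], 10.0)]
tray [(0.94, [369.0, 123.0], [350.0, -630.0, 0.0]), (0.7, [298.0, 210.0], [531.0, -125.0, 0.0])]
basket [(0.66, [314.0, 266.0], [433.0, 81.0, 0.0])]
mat []
```

View pics/wrist4.png

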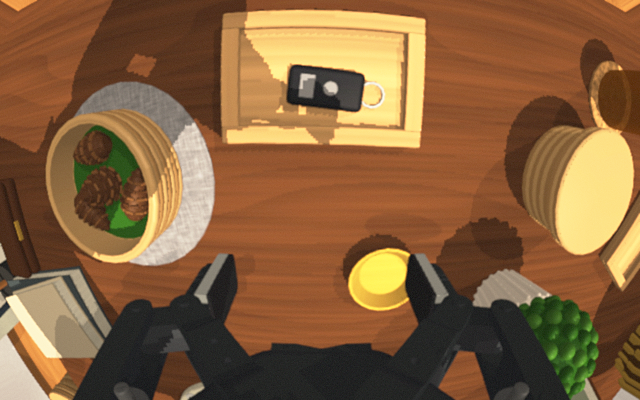

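The wrist view shows the tray at (322,78) almost square, the fob in its recess, and the basket on the mat at (127,180). I descend behind the tray in steps, watching the force.

Call:
step_arm:
  moves:
    - [[0,0,0],[0,0,0.71],1]
    - [[0,0,0],[0,0,0.71],1]
    - [[0,0,0],[0,0,0.71],1]
    - [[0,0,0],[0,0,0.71],1]
    - [[0,0,0],[0,0,0.71],1]

```text
clock: 10.1
eef_pos: [430.0, -130.4, 5.4]
tcp_rot: [-3.141, 0.002, -0.001]
contact_force: [0.5, -1.2, -0.7]
opening: 0.999
grasp_force: 0.0
```

Call:
step_arm:
  moves:
    - [[0,0,0],[0,0,0.02],1]
    - [[0,0,0],[0,0,0.02],1]

```text
clock: 10.3
eef_pos: [432.0, -131.0, 3.1]
tcp_rot: [3.141, -0.004, -0.001]
contact_force: [-0.3, 0.1, -0.3]
opening: 0.999
grasp_force: 0.0
```

Call:
step_arm:
  moves:
    - [[0,0,0],[0,0,0.015],1]
    - [[0,0,0],[0,0,0.015],1]

```text
clock: 10.5
eef_pos: [431.0, -130.7, -0.9]
tcp_rot: [3.141, -0.002, -0.001]
contact_force: [0.1, 0.3, -0.8]
opening: 1.0
grasp_force: 0.0
```

Call:
step_arm:
  moves:
    - [[0,0,0],[0,0,0.02],1]
    - [[0,0,0],[0.06,0,0.02],1]
    - [[0,0,0],[0.12,0,0.02],1]
    - [[0,0,0],[0.18,0,0.02],1]
    - [[0,0,0],[0.24,0,0.02],1]
    - [[0,0,0],[0.3,0,0.02],1]
    - [[0,0,0],[0.36,0,0.02],1]

```text
clock: 11.2
eef_pos: [503.3, -130.4, -5.8]
tcp_rot: [-3.141, 0.0, -0.001]
contact_force: [-1.8, -0.2, 1.6]
opening: 1.0
grasp_force: 1.1
```

Call:
step_arm:
  moves:
    - [[0,0,0],[0.05,0,0],1]
    - [[0,0,0],[0.09,0,0],1]
    - [[0,0,0],[0.12,0,0],1]
    - [[0,0,0],[0.14,0,0],1]
    - [[0,0,0],[0.15,0,0],1]
    - [[0,0,0],[0.15,0,0],1]

```text
clock: 11.8
eef_pos: [532.8, -130.7, -5.7]
tcp_rot: [3.141, -0.001, -0.001]
contact_force: [0.7, -1.0, -0.4]
opening: 0.998
grasp_force: 0.1
```

Run:
```python
from h import *
print(telemetry.sense()["eef_pos"])
for c in("top","wrist","side"):
    im=imaging.grab_frame(c); cv2.imwrite(f"pics/{c}5.png",im[:,:,::-1])
    for n in("tray","corner"): print(c,n,[(round(d["conf"],2),np.round(d["xy"]).tolist(),np.round(pix2plane(c,d["xy"],0)).tolist()) for d in imaging.mark_of(c,n)[:2]])
    print(tray_rect(c,im))
```

```text
[ 532.83613761 -130.65159468   -5.66423069]
top tray [(0.58, [488.0, 227.0], [354.0, -655.0, 0.0])]
top corner [(0.6, [162.0, 128.0], [685.0, 423.0, 0.0])]
[(0.86, [463, 193, 56, 65], [356.7, -659.9], [119.4, 181.6], 54.1), (0.47, [300, 132, 53, 34], [613.6, -130.3], [191.4, 134.0], 82.6)]
wrist tray []
wrist corner []
[(0.86, [112, 1, 411, 262], [602.6, -130.9], [219.4, 128.0], 88.7)]
side tray [(0.86, [278.0, 204.0], [602.0, -143.0, 0.0]), (0.7, [362.0, 201.0], [326.0, -204.0, 0.0])]
side corner [(0.73, [190.0, 361.0], [687.0, 416.0, 0.0])]
[(0.96, [343, 101, 35, 28], [391.3, -660.9], [180.0, 250.7], 9.2), (0.6, [251, 180, 40, 49], [636.2, -138.4], [142.1, 249.7], 17.5)]
```

Call:
step_arm:
  moves:
    - [[0,0,0],[-0.1,0,0],1]
    - [[0,0,0],[-0.1,0,-0.1],1]
    - [[0,0,0],[-0.1,0,-0.5],1]
    - [[0,0,0],[-0.1,0,-0.5],1]
    - [[0,0,0],[-0.1,0,-0.5],1]

```text
clock: 12.9
eef_pos: [515.3, -131.3, 98.4]
tcp_rot: [3.14, -0.007, -0.001]
contact_force: [-0.2, -0.1, 0.4]
opening: 0.999
grasp_force: 0.0
```

Call:
step_arm:
  moves:
    - [[0,0,-1.0],[0.46,0.66,0],1]
    - [[0,0,-1.0],[0.46,0.66,0],1]
    - [[0,0,-1.0],[0.46,0.66,0],1]
    - [[0,0,-1.0],[0.46,0.66,0],1]
    - [[0,0,-1.0],[0.46,0.66,0],1]
    - [[0,0,-1.0],[0.46,0.66,0],1]

```text
clock: 13.5
eef_pos: [603.9, -263.1, 92.7]
tcp_rot: [-3.14, 0.001, 0.789]
contact_force: [-0.0, 0.5, 1.2]
opening: 1.001
grasp_force: 0.0
```

Call:
step_arm:
  moves:
    - [[0,0,-1.0],[0,0,0],1]
    - [[0,0,-1.0],[0,0,0],1]
    - [[0,0,-1.0],[0,0,0],1]
    - [[0,0,-1.0],[0,0,0],1]
    - [[0,0,-1.0],[0,0,0],1]
    - [[0,0,-1.0],[0,0,0],1]
    - [[0,0,-1.0],[0,0,0],1]

```text
clock: 14.2
eef_pos: [603.8, -262.4, 93.2]
tcp_rot: [-3.14, -0.001, 1.57]
contact_force: [-0.5, 0.4, 0.5]
opening: 1.003
grasp_force: 0.0
```

Run:
```python
from h import *
print(telemetry.sense()["eef_pos"],telemetry.sense()["tcp_rot"],telemetry.sense()["qpos"])
for c in("top","wrist"):
    im=imaging.grab_frame(c); cv2.imwrite(f"pics/{c}6.png",im[:,:,::-1])
    for n in("tray","corner"): print(c,n,[(round(d["conf"],2),np.round(d["xy"]).tolist(),np.round(pix2plane(c,d["xy"],0)).tolist()) for d in imaging.mark_of(c,n)[:2]])
    print(tray_rect(c,im))
```

```text
[ 603.82045142 -262.42478183   93.17760035] [-3.14032771e+00 -5.34013688e-04  1.57035321e+00] [-4.12249399e-01  5.50887908e-01  1.66007923e+00 -2.11047327e-05
  9.31998456e-01 -4.11794026e-01]
top tray [(0.82, [491.0, 225.0], [362.0, -665.0, 0.0]), (0.65, [329.0, 151.0], [609.0, -136.0, 0.0])]
top corner []
[(0.82, [303, 134, 35, 37], [595.1, -80.2], [98.3, 78.9], 0.1), (0.63, [461, 192, 63, 63], [356.6, -660.0], [119.3, 181.5], 54.2)]
wrist tray [(0.74, [320.0, 29.0], [604.0, -129.0, 0.0])]
wrist corner []
[(0.85, [234, 1, 172, 151], [600.3, -165.8], [115.1, 125.9], 89.8)]
```

Call:
step_arm:
  moves:
    - [[0,0,0],[0,0,0.49],1]
    - [[0,0,0],[0,0,0.49],1]
    - [[0,0,0],[0,0,0.49],1]
    - [[0,0,0],[0.04,0,0.49],1]
    - [[0,0,0],[0.1,0,0.49],1]
    - [[0,0,0],[0.18,0,0.49],1]
    - [[0,0,0],[0.28,0,0.49],1]
    - [[0,0,0],[0.38,0,0.49],1]

```text
clock: 15.4
eef_pos: [605.5, -185.2, -2.0]
tcp_rot: [3.139, 0.001, 1.57]
contact_force: [-0.5, -3.1, 2.7]
opening: 1.001
grasp_force: 1.7
```

Call:
step_arm:
  moves:
    - [[0,0,0],[0.1,0,0],1]
    - [[0,0,0],[0.2,0,0],1]
    - [[0,0,0],[0.3,0,0],1]
    - [[0,0,0],[0.4,0,0],1]
    - [[0,0,0],[0.5,0,0],1]
    - [[0,0,0],[0.58,0,0],1]
    - [[0,0,0],[0.64,0,0],1]
    - [[0,0,0],[0.67,0,0],1]

```text
clock: 16.2
eef_pos: [604.4, -51.2, -3.5]
tcp_rot: [3.142, 0.0, 1.571]
contact_force: [0.2, -3.9, 1.5]
opening: 1.002
grasp_force: 1.8
```

Run:
```python
from h import *
s=telemetry.sense();print(s["eef_pos"],s["contact_force"])
for c in("top","wrist","side"):
    im=imaging.grab_frame(c); cv2.imwrite(f"pics/{c}7.png",im[:,:,::-1])
    for n in("tray","corner","basket"): print(c,n,[(round(d["conf"],2),np.round(d["xy"]).tolist(),np.round(pix2plane(c,d["xy"],0)).tolist()) for d in imaging.mark_of(c,n)[:2]])
    print(tray_rect(c,im))
```

```text
[604.43328239 -51.18599497  -3.4909883 ] [ 0.19526072 -3.90220152  1.53036187]
top tray [(0.92, [490.0, 225.0], [360.0, -663.0, 0.0]), (0.56, [278.0, 152.0], [603.0, 35.0, 0.0])]
top corner [(0.97, [164.0, 129.0], [684.0, 416.0, 0.0])]
top basket []
[(0.7, [249, 132, 17, 24], [589.5, 115.7], [27.4, 58.8], 56.7), (0.59, [460, 191, 64, 65], [356.7, -659.9], [119.4, 181.6], 54.1), (0.57, [337, 223, 23, 23], [327.8, -198.1], [79.0, 77.5], 71.5)]
wrist tray [(0.56, [54.0, 361.0], [331.0, -195.0, 0.0])]
wrist corner []
wrist basket [(0.57, [45.0, 28.0], [440.0, 88.0, 0.0])]
[(0.75, [168, 0, 296, 257], [594.3, 14.2], [117.2, 133.1], 89.9)]
side tray [(0.81, [260.0, 248.0], [609.0, 47.0, 0.0]), (0.71, [366.0, 124.0], [362.0, -625.0, 0.0])]
side corner [(0.71, [190.0, 362.0], [686.0, 417.0, 0.0]), (0.64, [315.0, 269.0], [428.0, 89.0, 0.0])]
side basket [(0.7, [312.0, 267.0], [440.0, 85.0, 0.0])]
[(0.89, [235, 222, 52, 54], [612.6, 43.2], [196.2, 221.7], 13.5), (0.48, [341, 109, 21, 15], [424.8, -641.4], [123.8, 161.0], 9.4)]
```

View pics/wrist7.png

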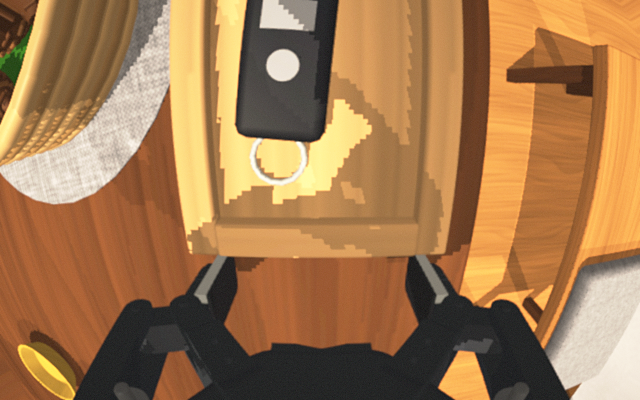

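The wrist view shows both fingers flush on the tray's right side (contacts near (215,260) and (430,260)), the tray square, and the key inside. I carry on.

Call:
step_arm:
  moves:
    - [[0,0,0],[0.06,0,0],1]
    - [[0,0,0],[0.16,0,0],1]
    - [[0,0,0],[0.26,0,0],1]
    - [[0,0,0],[0.36,0,0],1]
    - [[0,0,0],[0.46,0,0],1]
    - [[0,0,0],[0.56,0,0],1]
    - [[0,0,0],[0.66,0,0],1]
    - [[0,0,0],[0.76,0,0],1]

```text
clock: 17.75
eef_pos: [604.4, 100.7, -3.7]
tcp_rot: [-3.142, 0.0, 1.57]
contact_force: [0.9, -2.6, -0.2]
opening: 1.001
grasp_force: 1.0
```

Call:
step_arm:
  moves:
    - [[0,0,0],[0.09,0,0],1]
    - [[0,0,0],[0.17,0,0],1]
    - [[0,0,0],[0.23,0,0],1]
    - [[0,0,0],[0.27,0,0],1]
    - [[0,0,0],[0.3,0,0],1]
    - [[0,0,0],[0.3,0,0],1]

```text
clock: 18.35
eef_pos: [604.7, 160.0, -3.7]
tcp_rot: [3.141, -0.0, 1.57]
contact_force: [0.0, 0.2, -0.3]
opening: 0.997
grasp_force: 0.0
```

Run:
```python
from h import *
s=telemetry.sense();print(s["eef_pos"],s["contact_force"])
ims=[]
for c in("top","wrist","side"):
    im=imaging.grab_frame(c); cv2.imwrite(f"pics/{c}8.png",im[:,:,::-1])
    for n in("tray","corner"): print(c,n,[(round(d["conf"],2),np.round(d["xy"],1).tolist(),np.round(pix2plane(c,d["xy"],0)).tolist()) for d in imaging.mark_of(c,n)[:2]])
    print(tray_rect(c,im))
t=cv2.imread("pics/top8.png");s=cv2.imread("pics/side8.png")
f=lambda a:cv2.resize(a,(400,400),interpolation=cv2.INTER_CUBIC)
cv2.imwrite("pics/c8.png",np.hstack([f(t[110:190,150:230]),f(s[270:400,160:290])]))
```

```text
[604.74978463 160.00775993  -3.69976604] [ 0.04820095  0.21471329 -0.27987781]
top tray [(0.65, [489.8, 223.4], [366.0, -661.0, 0.0])]
top corner [(0.93, [165.8, 130.6], [678.0, 411.0, 0.0])]
[(0.95, [463, 194, 58, 64], [356.8, -659.7], [119.6, 181.7], 54.0), (0.54, [184, 135, 7, 31], [624.6, 314.8], [25.8, 99.9], 78.0), (0.41, [337, 226, 22, 21], [328.5, -198.4], [78.7, 78.0], 63.3)]
wrist tray []
wrist corner []
[(0.59, [168, 0, 294, 258], [600.5, 226.4], [145.8, 118.2], 0.2)]
side tray [(0.63, [239.1, 312.4], [606.0, 264.0, 0.0])]
side corner [(0.62, [187.4, 362.1], [692.0, 419.0, 0.0])]
[(0.93, [205, 278, 64, 69], [598.6, 253.3], [210.1, 129.9], 88.2), (0.48, [341, 113, 15, 7], [409.0, -652.4], [51.1, 104.6], 51.4)]
```

View pics/c8.png

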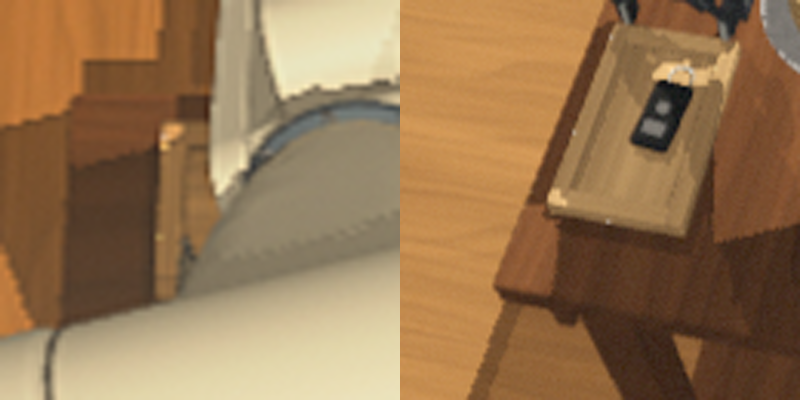

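Run:
```python
from h import *
im=cv2.imread("pics/top0.png").astype(float)
def cross(v,lev): # first subpixel crossing below level
    i=np.where((v[:-1]>=lev)&(v[1:]<lev))[0]; return i[0]+(v[i[0]]-lev)/(v[i[0]]-v[i[0]+1]) if len(i) else None
# left edge: red channel falls from ~180 to ~115
L=[]
for r in range(134,190,3):
    c=cross(im[r,140:185,2],145)
    if c is not None: L.append(pix2plane("top",(140+c,r),0)[:2])
L=np.array(L); print("left y",np.round(np.median(L[:,1]),1),L[:,1].std(), np.polyfit(L[:,0],L[:,1],1))
# front edge: darkest line between shadow band and table
F=[]
for c in range(180,440,4):
    g=im[124:134,c,:].sum(1); F.append((c,124+int(np.argmin(g))))
F=np.array(F); print(np.bincount(F[:,1])[124:134])
for v in(128,128.5,129,129.5): print(v,pix2plane("top",(164,v),0)[:2].round(1),pix2plane("top",(300,v),0)[:2].round(1))
# front edge in side image: floor->table
s=cv2.imread("pics/side0.png").astype(float); Q=[]
for r in range(200,350,10):
    c=cross(s[r,150:300,2],150)
    if c is not None: Q.append([*pix2plane("side",(150+c,r),0)[:2],150+c,r])
print("side front x",np.round(Q,1).tolist())
for p in((191.5,362.6),(190,361)): print(pix2plane("side",p,0).round(1))
w=imaging.calibration("wrist")
```

```text
left y 418.0 0.4818782023196594 [3.52229612e-04 4.17918609e+02]
[ 4 14  9  0  1 34  1  1  1]
128 [687.2 417.8] [688.1 -39.4]
128.5 [685.5 417.7] [686.3 -39.4]
129 [683.7 417.6] [684.6 -39.4]
129.5 [682.  417.5] [682.8 -39.4]
side front x [[966.9, -92.8, 170.6, 200.0], [967.0, -47.0, 164.9, 210.0], [966.6, -3.2, 159.2, 220.0], [966.3, 38.8, 153.6, 230.0], [934.7, 73.5, 158.0, 240.0], [684.3, 66.5, 235.0, 250.0], [684.7, 103.9, 230.8, 260.0], [907.4, 180.9, 150.7, 270.0], [888.1, 212.1, 152.0, 280.0], [684.0, 207.9, 219.2, 290.0], [684.8, 240.3, 214.9, 300.0], [685.4, 271.6, 210.8, 310.0], [685.1, 301.6, 206.9, 320.0], [685.7, 330.9, 202.7, 330.0], [686.2, 359.1, 198.5, 340.0]]
[681.3 418.5   0. ]
[686.6 415.4   0. ]
```

The corner works out at about (685, 418), agreed by the top and side edge fits, so the tray's target is (617.5, 320). I push slowly the last 59 mm in y.

Call:
step_arm:
  moves:
    - [[0,0,0],[0.05,0,0],1]
    - [[0,0,0],[0.11,0,0],1]
    - [[0,0,0],[0.17,0,0],1]
    - [[0,0,0],[0.22,0,0],1]
    - [[0,0,0],[0.26,0,0],1]
    - [[0,0,0],[0.28,0,0],1]
    - [[0,0,0],[0.29,0,0],1]
    - [[0,0,0],[0.29,0,0],1]

```text
clock: 19.75
eef_pos: [604.8, 217.7, -3.7]
tcp_rot: [3.141, -0.0, 1.57]
contact_force: [-0.0, -0.3, -0.3]
opening: 0.998
grasp_force: 0.0
```

Call:
step_arm:
  moves:
    - [[0,0,0],[-0.15,0,0],1]
    - [[0,0,0],[-0.15,0,-0.1],1]
    - [[0,0,0],[-0.15,0,-0.6],1]
    - [[0,0,0],[-0.15,0,-0.6],1]
    - [[0,0,0],[-0.15,0,-0.6],1]
    - [[0,0,0],[-0.15,0,-0.6],1]

```text
clock: 20.35
eef_pos: [605.7, 187.4, 118.1]
tcp_rot: [3.138, -0.001, 1.569]
contact_force: [-1.0, -0.2, -0.0]
opening: 1.001
grasp_force: 0.0
```

Run:
```python
from h import *
s=telemetry.sense();print(s["eef_pos"],s["tcp_rot"])
for c in("top","wrist","side"):
    im=imaging.grab_frame(c); cv2.imwrite(f"pics/{c}9.png",im[:,:,::-1])
    for n in("tray","corner","basket"): print(c,n,[(round(d["conf"],2),np.round(d["xy"],1).tolist(),np.round(pix2plane(c,d["xy"],0)).tolist()) for d in imaging.mark_of(c,n)[:2]])
    print(tray_rect(c,im))
```

```text
[605.71181253 187.42655401 118.06548263] [ 3.13841312e+00 -1.21724701e-03  1.56943344e+00]
top tray [(0.9, [488.9, 226.4], [356.0, -658.0, 0.0])]
top corner [(0.74, [165.9, 128.9], [684.0, 411.0, 0.0])]
top basket [(0.89, [257.7, 202.2], [435.0, 98.0, 0.0]), (0.7, [193.8, 267.1], [224.0, 299.0, 0.0])]
[(0.93, [463, 191, 57, 65], [356.7, -659.9], [119.5, 181.6], 54.1), (0.67, [384, 223, 39, 43], [381.3, -419.8], [45.2, 0.0], 90.1), (0.65, [167, 134, 10, 34], [618.5, 380.3], [118.3, 56.1], 2.6)]
wrist tray [(0.59, [321.2, 36.1], [604.0, 319.0, 0.0])]
wrist corner []
wrist basket [(0.94, [170.3, 281.6], [439.0, 85.0, 0.0])]
[(0.92, [241, 1, 159, 148], [603.3, 287.1], [122.8, 133.5], 89.9), (0.6, [108, 253, 38, 37], [386.1, 109.1], [109.7, 49.2], 49.0)]
side tray [(0.9, [367.8, 120.9], [357.0, -645.0, 0.0]), (0.64, [232.1, 330.0], [609.0, 317.0, 0.0])]
side corner [(0.35, [308.9, 265.4], [449.0, 80.0, 0.0]), (0.32, [361.0, 201.7], [329.0, -201.0, 0.0])]
side basket [(0.55, [309.8, 268.1], [445.0, 89.0, 0.0])]
[(0.75, [199, 295, 67, 76], [620.0, 315.6], [216.8, 211.9], 10.5), (0.7, [345, 102, 48, 25], [353.9, -658.2], [145.7, 220.2], 42.0), (0.29, [349, 189, 24, 21], [324.4, -197.2], [95.9, 129.3], 5.7)]
```

View pics/wrist9.png

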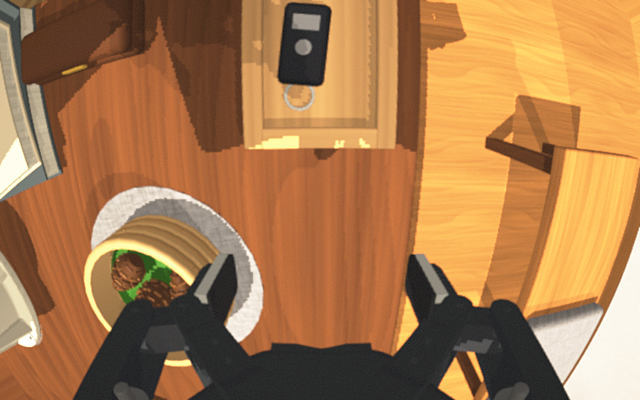

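The wrist view shows the tray at (321,75), flush and square, still about 20 mm from the front edge (column ~412). It is at (604,319), so I give it a last push of about 13 mm in +x from behind.

Call:
step_arm:
  moves:
    - [[0,0,1.0],[0.66,-0.485,0],1]
    - [[0,0,1.0],[0.66,-0.485,0],1]
    - [[0,0,1.0],[0.66,-0.485,0],1]
    - [[0,0,1.0],[0.66,-0.485,0],1]
    - [[0,0,1.0],[0.66,-0.485,0],1]
    - [[0,0,1.0],[0.66,-0.485,0],1]

```text
clock: 21.7
eef_pos: [507.2, 320.4, 116.4]
tcp_rot: [3.142, -0.0, 0.781]
contact_force: [0.5, 0.0, -0.4]
opening: 1.0
grasp_force: 0.0
```

Call:
step_arm:
  moves:
    - [[0,0,1.0],[0,0,0],1]
    - [[0,0,1.0],[0,0,0],1]
    - [[0,0,1.0],[0,0,0],1]
    - [[0,0,1.0],[0,0,0],1]
    - [[0,0,1.0],[0,0,0],1]
    - [[0,0,1.0],[0,0,0],1]
    - [[0,0,1.0],[0,0,0],1]

```text
clock: 22.4
eef_pos: [507.9, 319.5, 116.4]
tcp_rot: [-3.141, -0.0, -0.001]
contact_force: [0.6, 1.1, 0.2]
opening: 0.998
grasp_force: 0.0
```

Call:
step_arm:
  moves:
    - [[0,0,0],[0,0,0.5],1]
    - [[0,0,0],[0,0,0.5],1]
    - [[0,0,0],[0,0,0.5],1]
    - [[0,0,0],[0,0,0.6],1]
    - [[0,0,0],[0,0,0.6],1]
    - [[0,0,0],[0,0,0.6],1]

```text
clock: 23.0
eef_pos: [508.5, 319.9, -1.9]
tcp_rot: [-3.141, -0.001, -0.0]
contact_force: [-0.3, -0.2, -0.2]
opening: 1.004
grasp_force: 0.0
```

Call:
step_arm:
  moves:
    - [[0,0,0],[0.05,0,0],1]
    - [[0,0,0],[0.09,0,0],1]
    - [[0,0,0],[0.12,0,0],1]
    - [[0,0,0],[0.15,0,0],1]
    - [[0,0,0],[0.17,0,0],1]
    - [[0,0,0],[0.185,0,0],1]
    - [[0,0,0],[0.19,0,0],1]
    - [[0,0,0],[0.19,0,0],1]

```text
clock: 23.8
eef_pos: [545.9, 319.3, -3.8]
tcp_rot: [3.141, -0.0, -0.001]
contact_force: [-1.6, -1.2, 0.4]
opening: 1.001
grasp_force: 0.6
```

Call:
step_arm:
  moves:
    - [[0,0,0],[-0.2,0,0],1]
    - [[0,0,0],[-0.2,0,-0.1],1]
    - [[0,0,0],[-0.2,0,-0.7],1]
    - [[0,0,0],[-0.2,0,-0.7],1]
    - [[0,0,0],[-0.2,0,-0.7],1]
    - [[0,0,0],[-0.2,0,-0.7],1]

```text
clock: 24.4
eef_pos: [508.3, 320.9, 140.3]
tcp_rot: [-3.138, -0.007, -0.001]
contact_force: [-0.3, 0.2, 0.0]
opening: 0.997
grasp_force: 0.0
```

Run:
```python
from h import *
s=telemetry.sense();print(s["eef_pos"],s["tcp_rot"],s["contact_force"])
for c in("top","wrist","side"):
    im=imaging.grab_frame(c); cv2.imwrite(f"pics/{c}10.png",im[:,:,::-1])
    for n in("tray","corner","basket","mat"): print(c,n,[(round(d["conf"],2),np.round(d["xy"],1).tolist(),np.round(pix2plane(c,d["xy"],0)).tolist()) for d in imaging.mark_of(c,n)[:2]])
    print(tray_rect(c,im))
```

```text
[508.25138979 320.91878701 140.25299534] [-3.13766413e+00 -6.74204847e-03 -5.53622452e-04] [-0.28647378  0.20867249  0.02378313]
top tray [(0.92, [196.3, 146.6], [623.0, 307.0, 0.0]), (0.91, [491.2, 225.6], [359.0, -665.0, 0.0])]
top corner [(0.18, [259.8, 197.3], [452.0, 91.0, 0.0])]
top basket [(0.79, [258.6, 199.4], [445.0, 95.0, 0.0])]
top mat []
[(0.68, [172, 127, 48, 36], [616.6, 312.9], [122.5, 175.4], 0.1), (0.57, [461, 190, 59, 67], [356.8, -660.1], [120.7, 182.2], 54.0)]
wrist tray [(0.96, [321.7, 63.3], [617.0, 317.0, 0.0])]
wrist corner []
wrist basket [(0.82, [517.7, 242.3], [438.0, 88.0, 0.0])]
wrist mat []
[(0.65, [214, 0, 212, 132], [616.0, 316.1], [122.4, 184.1], 0.2)]
side tray [(0.65, [227.1, 329.2], [622.0, 317.0, 0.0])]
side corner [(0.74, [189.9, 359.9], [688.0, 413.0, 0.0]), (0.43, [312.0, 257.2], [446.0, 50.0, 0.0])]
side basket [(0.62, [309.4, 264.6], [448.0, 77.0, 0.0]), (0.44, [358.7, 200.5], [337.0, -205.0, 0.0])]
side mat []
[(0.71, [193, 291, 54, 77], [644.8, 306.9], [161.1, 250.9], 22.6), (0.69, [303, 251, 14, 17], [422.2, 29.1], [7.4, 0.0], 100.8)]
```

View pics/wrist10.png

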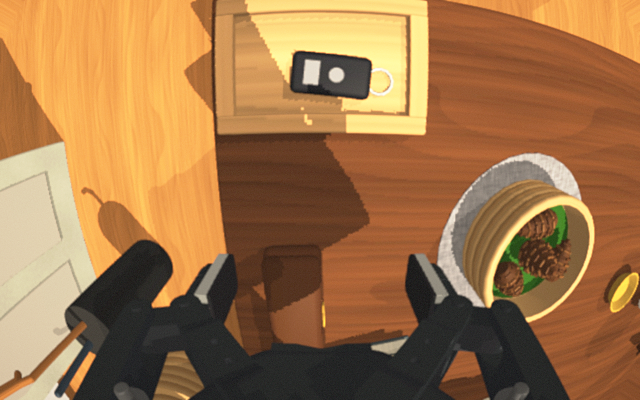

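Run:
```python
from h import *
w=cv2.imread("pics/wrist10.png").astype(float)
for r in(145,160,180,200,220):
    v=w[r,190:250,2]; i=int(np.argmin(np.diff(v))); print("edge",190+i+.5,pix2plane("wrist",(190.5+i,r),0).round(1))
for r in(60,90,110,125):
    v=w[r,190:250].sum(1); i=np.argsort(-np.abs(np.diff(v)))[:3]; print("tray L",r,[(190+j+.5,pix2plane("wrist",(190.5+j,r),20).round(1)[:2].tolist(),v[j],v[j+1]) for j in i])
for u in(240,400): 
    v=w[110:160,u].sum(1); i=int(np.argmin(np.diff(v))); print("tray back x",pix2plane("wrist",(u,110.5+i),20).round(1), pix2plane("wrist",(u,110.5+i),0).round(1))
t=cv2.imread("pics/top10.png")
f=lambda a:cv2.resize(a,(800,480),interpolation=cv2.INTER_NEAREST)
cv2.imwrite("pics/c10.png",f(t[115:175,155:255]))
```

```text
edge 214.5 [545.8 418.6   0. ]
edge 215.5 [531.4 418.7   0. ]
edge 217.5 [511.6 418.5   0. ]
edge 219.5 [491.2 418.5   0. ]
edge 221.5 [469.9 418.9   0. ]
tray L 60 [(np.float64(214.5), [622.8, 408.3], np.float64(242.0), np.float64(380.0)), (np.float64(195.5), [624.7, 426.0], np.float64(483.0), np.float64(388.0)), (np.float64(215.5), [622.7, 407.4], np.float64(380.0), np.float64(466.0))]
tray L 90 [(np.float64(215.5), [596.6, 407.9], np.float64(288.0), np.float64(433.0)), (np.float64(214.5), [596.6, 408.9], np.float64(156.0), np.float64(288.0)), (np.float64(212.5), [596.8, 410.7], np.float64(220.0), np.float64(141.0))]
tray L 110 [(np.float64(215.5), [579.3, 408.6], np.float64(202.0), np.float64(356.0)), (np.float64(212.5), [579.5, 411.4], np.float64(299.0), np.float64(188.0)), (np.float64(211.5), [579.5, 412.3], np.float64(403.0), np.float64(299.0))]
tray L 125 [(np.float64(213.5), [566.4, 411.2], np.float64(435.0), np.float64(241.0)), (np.float64(216.5), [566.2, 408.4], np.float64(197.0), np.float64(308.0)), (np.float64(217.5), [566.2, 407.5], np.float64(308.0), np.float64(407.0))]
tray back x [557.9 387.5  20. ] [555.7 392.8   0. ]
tray back x [557.7 251.4  20. ] [555.4 246.2   0. ]
```

View pics/c10.png

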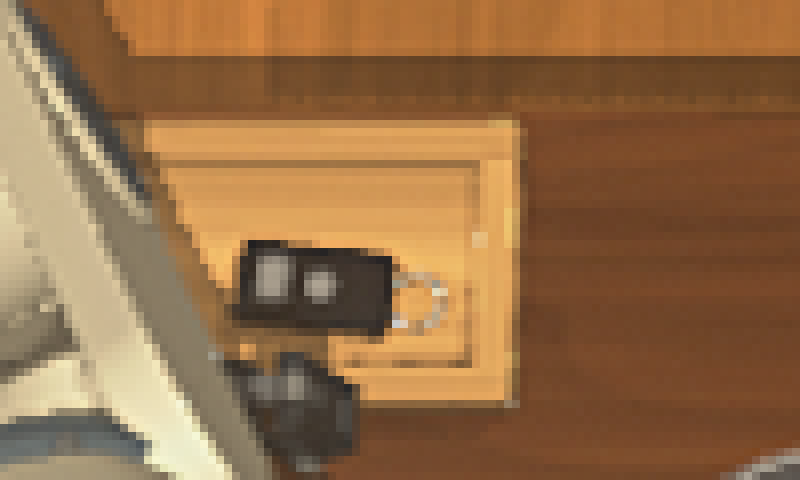

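The top crop shows the tray's front side about 1 px (8 mm) inside the front edge. The wrist measurement puts its left side 10 mm in, with the yaw about zero and the fob in the recess. The basket is 3–4 mm from the mat's centre. Handing in.

```bash
python3 -c "
from h import *
print(r.sign_off())"
```

```text
the job is handed in; nothing more can be done
None
```

The job is handed in, though I got no verdict back: by my last measurements the basket stands on the mat within about 5 mm of its centre, and the tray lies square in the front-left corner, about 8 mm in from the front edge and 10 mm in from the left, with the cones and key in place.

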